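# Take in the cold filter canisters

## Task

Two or three filter canisters have come from the cold store on the steel stand: lift each one off and set it down gently, upright, inside the ring of its own colour on the aluminium plate. When all of them stand there, take the contact thermometer and touch its tip lightly to the copper centre of the reference pad, then to the black spot on each lid in the order blue, yellow, red, and last to the reference once more, staying two seconds on each. Hang the thermometer back upright in its holder, leave the other things alone, and see that every canister is still in its ring at the end.

Things in the scene. Friction and masses are not known exactly. Their poses are not given: they have to be found in the camera images.
- can_blue: blue filter canister (may be absent): upright steel can, 88 mm diameter, 0.45 kg, blue lid (93 mm across, top 97 mm above the underside). Origin: centre of the underside, z up. Fixed steel bridge handle over the lid along the can's x: bar 76 mm long, 12 mm wide (y), 12 mm thick, bar centre 137 mm above the underside; grip it across y; fingers fit under it. Starts on the stand, turned any way.
- can_blue_spot (a point): centre of the round black measuring spot, 20 mm across, on top of the blue canister's lid, 29 mm to the +y side of the handle bar
- ring_blue (a point): centre of the blue ring printed on the plate, on its surface; the ring's inner diameter is 110 mm, its outer 124 mm
- can_yellow: yellow filter canister (may be absent): upright steel can, 88 mm diameter, 0.45 kg, yellow lid (93 mm across, top 97 mm above the underside). Origin: centre of the underside, z up. Fixed steel bridge handle over the lid along the can's x: bar 76 mm long, 12 mm wide (y), 12 mm thick, bar centre 137 mm above the underside; grip it across y; fingers fit under it. Starts on the stand, turned any way.
- can_yellow_spot (a point): centre of the round black measuring spot, 20 mm across, on top of the yellow canister's lid, 29 mm to the +y side of the handle bar
- ring_yellow (a point): centre of the yellow ring printed on the plate, on its surface; the ring's inner diameter is 110 mm, its outer 124 mm
- can_red: red filter canister (may be absent): upright steel can, 88 mm diameter, 0.45 kg, red lid (93 mm across, top 97 mm above the underside). Origin: centre of the underside, z up. Fixed steel bridge handle over the lid along the can's x: bar 76 mm long, 12 mm wide (y), 12 mm thick, bar centre 137 mm above the underside; grip it across y; fingers fit under it. Starts on the stand, turned any way.
- can_red_spot (a point): centre of the round black measuring spot, 20 mm across, on top of the red canister's lid, 29 mm to the +y side of the handle bar
- ring_red (a point): centre of the red ring printed on the plate, on its surface; the ring's inner diameter is 110 mm, its outer 124 mm
- stand: low stainless steel stand, fixed, top 130 mm (x) by 370 mm (y), 50 mm high; origin at the centre underneath on the bench. The canisters start on it in a row along its y, 115 mm apart.
- plate: flat aluminium warming plate, fixed, 140 mm (x) by 410 mm (y), 4 mm thick; origin at the centre underneath. It carries three printed rings 130 mm apart along its y.
- thermometer: contact thermometer, 180 mm long, 0.14 kg, hanging upright in its holder. Origin: centre of the flat copper tip (12 mm across) at its lower end; z up along it. Stem 8 mm thick up to an orange collar (44 mm across, 90 to 96 mm above the tip); then a black square grip, 26 x 26 mm, 96 to 180 mm above the tip, sides along its x and y. Take it by the grip from above.
- holder: thermometer holder, fixed: grey base 110 x 90 mm, a column at its +x end and on it a blue fork, top 133 mm above the bench, open towards -x, slot 20 mm wide. The stem hangs in the slot, the collar lies on the fork; nothing rises above the fork, so the thermometer is lifted straight up and lowered straight back.
- holder_rest (a point): where the thermometer's tip (its origin) is when it hangs properly in the fork: 43 mm above the bench, below the middle of the fork
- reference: surface-temperature reference, fixed: white instrument 130 x 110 mm, 78 mm high, with a round aluminium pad on top; origin at the centre underneath
- reference_pad (a point): centre of the reference's round aluminium pad (60 mm across), on its upper face 86 mm above the bench; the copper centre mark is 24 mm across
- tub: bystander, to be left alone: round white tub with yellow lid, 96 mm across, 97 mm high; origin at the underside
- petri: bystander, to be left alone: stack of four clear petri dishes, 62 mm across, 56 mm high; origin at the underside
- tape: bystander, to be left alone: roll of blue tape lying flat, 72 mm across, 24 mm high; origin at the underside
- marker_green: bystander, to be left alone: marker pen with green cap, 136 mm long, 17 mm thick, lying along its x; origin at the underside
- marker_black: bystander, to be left alone: marker pen with black cap, 136 mm long, 17 mm thick, lying along its x; origin at the underside
- beaker: bystander, to be left alone: white beaker of tweezers and spatulas, 72 mm across, 90 mm high, 150 mm with the tools; origin at the underside
Not all that is in view belongs to the job. Of the things that look like the thermometer, the smaller one is meant.

How it is judged:
By the outcome, as a careful person would: the job done as asked, in the order asked, and still so for the second after the job is handed in, with the robot touching nothing.
Of can_blue, can_yellow, can_red only 2 to 3 are there at a start; the rules pass over those that are not, and their reading is None.
At some moment in a run one of can_blue, can_yellow, can_red may be knocked a few centimetres aside while the robot is not near it.
It also fails if it takes over 210 s, if anything falls off the work surface, if the arm or the gripper's body presses on something with over 40 N, if the wrist force passes 120 N, or if a joint passes its speed limit or range.

## Robot

A 6-joint arm with a two-finger parallel gripper is mounted at the origin on the work surface. World frame = base frame: x ahead of the robot, y to its left, z up, the work surface at z = 0. Lengths are in m, angles in rad, forces in N, time in s.
With the tool pointing down it reaches from about 0.25 to 0.775 m from the base axis. Payload 4 kg.
Tool frame: the origin (TCP) lies between the finger pads; the fingertips stand robot.finger_overhang ahead of it and the grasp point (between the pads) lies 11 mm behind it (robot.finger_overhang is the distance from the TCP to the fingertips, in m); z points along the fingers, y is the line along which they close (so a half turn about z gives the same grasp; the last joint's range is limited). The gripper opens to 94 mm and grips with 3 to 60 N. Pads are 16 mm wide; open, the fingers measure 119 mm over their backs; the gripper's body (75 mm by 177 mm) begins 78 mm behind the grasp point.
Start: joints at [-1.383, 0.087, 1.371, -0, 1.684, -0.103], TCP at [0.158, -0.527, 0.19] pointing down, gripper open.
Joint ranges: [-3.1, 3.1], [-0.76, 2.03], [0.27, 2.55], [-1.08, 4.22], [0.17, 2.65], [-2.57, 2.57]. Speed limits (rad/s): [2.79, 2.79, 3.14, 3.14, 3.14, 3.14].

## Interface

Orientations are given as a unit quaternion [w, x, y, z].
In Python, from bench import monitor, viewer, robot gives the robot as it stands.
- The arm moves only by the tool drive_tool, never from a script. Its argument "targets" is a list of rows, each a list of 4 numbers: the shift along the tool's x, y, z in m, then the turn about the tool's z in degrees. A call has 1 to 12 rows; each row shifts and turns the commanded pose from where the row before left it, along the tool's axes as they then stand; what a row does not reach is not made up. A row lasts 1/8 s, in which the tool goes at most 62.5 mm and 10.7 degrees, less where a joint would pass 70% of its speed; a pose out of reach is approached as far as the arm can. A call with a gripper value outside its range is refused whole. "hand" is the finger opening in m, from 0 to 0.094, set as the call begins (left out, the last holds). The fingers move at their own pace and stop on an object; "squeeze" is the grip in N (left out, the last holds). Time passes only in rows, so rows that do not move let the fingers close. It gives the time, the measured TCP pose, the force, the opening and the grip force at its end, in the units of the state.
- monitor.sense(): the state, without advancing time (a new reading comes with each control period).
- viewer.read_camera(name): name is "side" or "top"; returns a dict with "pixels" (384x512x3 uint8, blue, green, red), "fx", "fy", "cx", "cy" (pixels), "T" (4x4, takes a point from camera to world coordinates). Camera axes: x right, y down, z forward; pixel columns grow to the right and rows downward; lengths in m; the calibration is good to about 2 mm. A picture is of the moment at which its call begins. There is no depth.
- robot.job_done(): hands the job in; it is judged then, once.
The state is a dict: "t": time; "q": joint angles; "qd": joint speeds; "tau": joint torques, N m; "position": TCP position; "eef_rot": TCP orientation; "force": force on the tool from outside, world axes, zero at the start; "ft_torque": the same for the moment, N m; "finger_gap": finger opening in m; "grip_force": force on a finger pad.
Only numpy, scipy, OpenCV 4.12 (cv2) and the standard library are available. Lean on these libraries where they do the work, as an engineer would, in place of code of your own. Each camera call takes 0.05 s, during which the arm holds its last target. There are 200 camera calls.

## Working session

There is one attempt and no reset: what is moved stays moved. The work goes in short steps, Python scripts to look and compute and a tool call to move; the robot and the scene stay as the last step left them, time stands still between calls to the robot, and variables do not carry over. Pictures are saved under pics/ and viewed, at most 14 in all, crops included, and the job is handed in when it is done.

Besides the shell and the picture viewer there is one more tool, called after "Request:" by a JSON object that holds its "api" and its "payload". drive_tool: Moves the arm, as the interface text tells. Its arguments: {"type":"object","properties":{"targets":{"type":"array"},"hand":{"type":"number"},"squeeze":{"type":"number"}},"required":["targets"]}

```bash
ls; mkdir -p pics; python3 - <<'E'
from bench import monitor, viewer, robot
import cv2,json,numpy as np
s=monitor.sense();print(s['t'],s['position'],s['eef_rot'],s['finger_gap'],robot.finger_overhang)
for n in ('side','top'):
    c=viewer.read_camera(n);cv2.imwrite(f'pics/{n}0.png',c['pixels']);print(n,c['fx'],c['fy'],c['cx'],c['cy'],np.round(c['T'],4).tolist())
E
```

```text
pics
0.0 [ 0.15756087 -0.52636189  0.18903516] [-1.06670893e-03  9.89451612e-01  1.44859811e-01 -6.38757296e-05] 0.09380207077446688 0.008
side 449.7482300278152 449.7482300278152 253.8597004592753 186.19675811116997 [[-0.9819, -0.132, 0.1357, 0.3805], [-0.1888, 0.7346, -0.6518, 0.8209], [-0.0136, -0.6656, -0.7462, 1.078], [0.0, 0.0, 0.0, 1.0]]
top 471.78041494387355 471.78041494387355 250.21186822023407 194.4285603639917 [[0.0201, -0.9987, 0.0473, 0.4898], [-0.9992, -0.0216, -0.0326, 0.0135], [0.0336, -0.0466, -0.9983, 1.3465], [0.0, 0.0, 0.0, 1.0]]
```

```bash
python3 - <<'E'
import cv2
for n in ('side','top'):
    cv2.imwrite(f'pics/{n}0b.png',cv2.resize(cv2.imread(f'pics/{n}0.png'),(800,600),interpolation=cv2.INTER_CUBIC))
E
```

```text
(no output)
```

View pics/top0b.png

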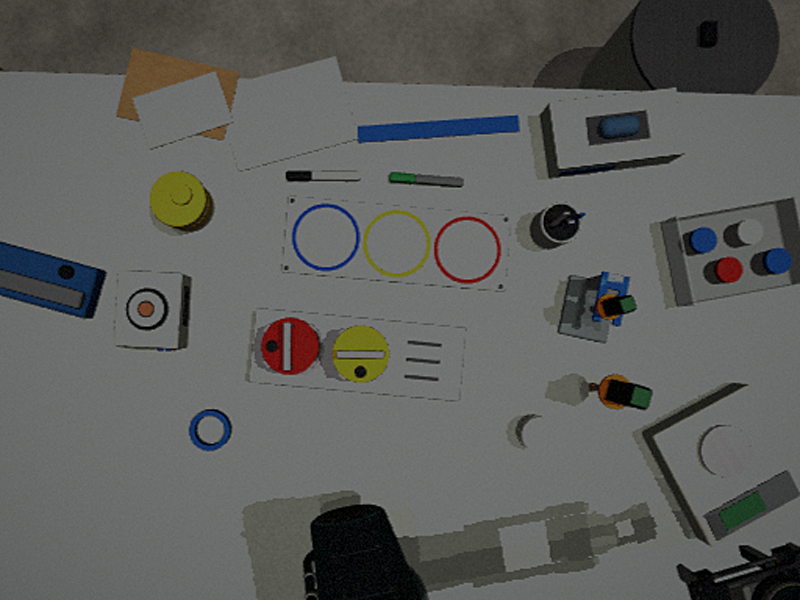

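View pics/side0b.png

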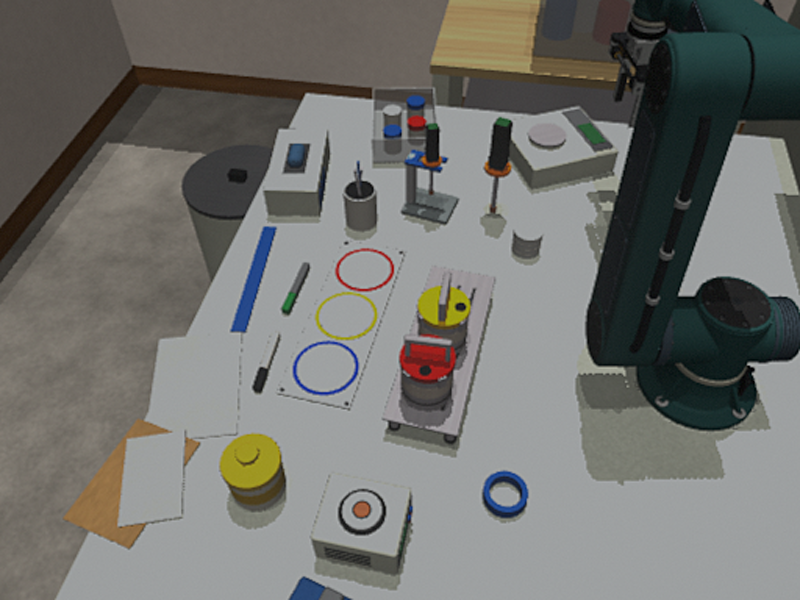

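```bash
cat > h.py <<'E'
import cv2,numpy as np
from bench import monitor,viewer,robot
from scipy.spatial.transform import Rotation as R
def cams(tag):
    d={n:viewer.read_camera(n) for n in('side','top')}
    for n in d: cv2.imwrite(f'pics/{n}{tag}.png',d[n]['pixels'])
    return d
def P(c):
    W=np.linalg.inv(c['T']);K=np.array([[c['fx'],0,c['cx']],[0,c['fy'],c['cy']],[0,0,1]]);return K@W[:3]
def proj(c,X):
    p=P(c)@np.r_[X,1];return p[:2]/p[2]
def tri(d,pt,ps):
    X=cv2.triangulatePoints(P(d['top']),P(d['side']),np.float64(pt).reshape(2,1),np.float64(ps).reshape(2,1)).ravel();X=X[:3]/X[3]
    e=max(np.linalg.norm(proj(d['top'],X)-pt),np.linalg.norm(proj(d['side'],X)-ps));return X,e
def plane(c,px,z):
    r=c['T'][:3,:3]@[(px[0]-c['cx'])/c['fx'],(px[1]-c['cy'])/c['fy'],1];o=c['T'][:3,3];return o+r*(z-o[2])/r[2]
H={'red':(0,8),'yellow':(22,38),'blue':(100,125),'orange':(8,20),'green':(50,75)}
def blob(c,col,at,rad,smin=110,vmin=25):
    """hull-ellipse centre and mask of the colour's pixels within rad of at (512-px coords)"""
    im=c['pixels'];h,s,v=cv2.split(cv2.cvtColor(im,cv2.COLOR_BGR2HSV))
    if col=='black': m=(v<45)
    else:
        lo,hi=H[col];m=(h>=lo)&(h<=hi)
        if col=='red': m|=h>172
        m&=(s>smin)&(v>vmin)
    yy,xx=np.mgrid[:m.shape[0],:m.shape[1]];m&=np.hypot(xx-at[0],yy-at[1])<rad
    pts=np.argwhere(m)[:,::-1].astype(np.float32)
    return pts
def ell(pts): 
    hull=cv2.convexHull(pts.astype(np.int32));(x,y),ax,a=cv2.fitEllipse(hull);return np.array([x,y]),ax
E
python3 - <<'E'
from h import *
d=cams('1')
k=1/1.5625
F={'red lid':('red',(289,346),(428,360),24),'yellow lid':('yellow',(361,353),(443,305),24),
'ring blue':('blue',(326,237),(326,368),26),'ring yellow':('yellow',(397,243),(347,316),26),'ring red':('red',(467,249),(365,270),26),
'pad':('orange',(147,310),(361,510),9),'pad2':('red',(147,310),(361,510),9)}
for n,(col,t,s,r) in F.items():
    try:
        a=blob(d['top'],col,np.array(t)*k,r);b=blob(d['side'],col,np.array(s)*k,r)
        (ca,xa),(cb,xb)=ell(a),ell(b);X,e=tri(d,ca,cb);print(n,len(a),len(b),np.round(xa,1),np.round(xb,1),X.round(4),round(e,2))
    except Exception as ex: print(n,len(a),len(b),ex)
# crops
T=d['top']['pixels'];S=d['side']['pixels']
def crop(im,cx,cy,w=36): 
    x,y=int(cx*k),int(cy*k);return cv2.resize(im[y-w:y+w,x-w:x+w],(400,400),interpolation=cv2.INTER_NEAREST)
def two(*a): return np.clip(np.hstack(a).astype(float)*1.8,0,255).astype(np.uint8)
g=lambda *a:two(*a)
m=np.vstack([two(crop(T,325,350),crop(S,440,330)),]);cv2.imwrite('pics/cans.png',m)
cv2.imwrite('pics/therm.png',two(crop(T,615,305,24),crop(S,430,160,36)))
E
```

```text
red lid 857 643 [36.3 36.9] [31.2 35.6] [0.4746 0.1379 0.14  ] 0.33
yellow lid 866 535 [36.  36.4] [26.1 33.5] [0.4643 0.0229 0.142 ] 0.31
ring blue 286 197 [42.9 43. ] [33.8 42. ] [6.734e-01 9.230e-02 4.000e-04] 0.35
ring yellow 286 167 [42.6 42.8] [30.  39.2] [ 0.6649 -0.0378  0.0008] 0.33
ring red 286 143 [42.5 42.6] [26.8 36.9] [ 0.6564 -0.1676  0.0014] 0.27
pad 70 85 [8.8 9.6] [ 9.6 10.4] [0.5319 0.3888 0.0856] 0.39
pad2 2 6 OpenCV(4.12.0) /io/opencv/modules/imgproc/src/shapedescr.cpp:361: error: (-201:Incorrect size of input array) There should be at least 5 points to fit the ellipse in function 'fitEllipseNoDirect'
```

View pics/cans.png

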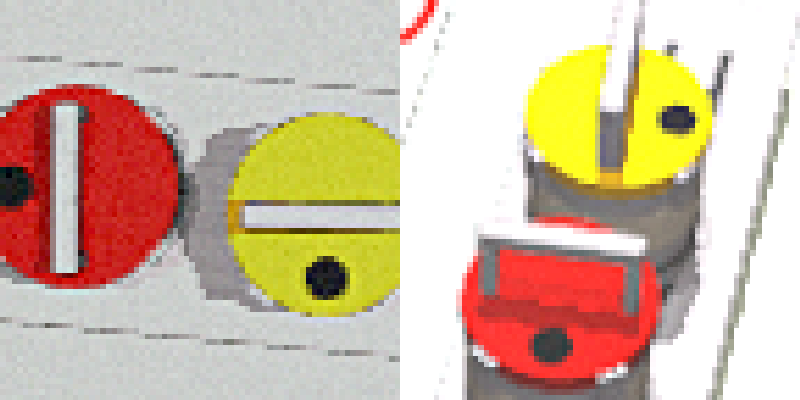

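View pics/therm.png

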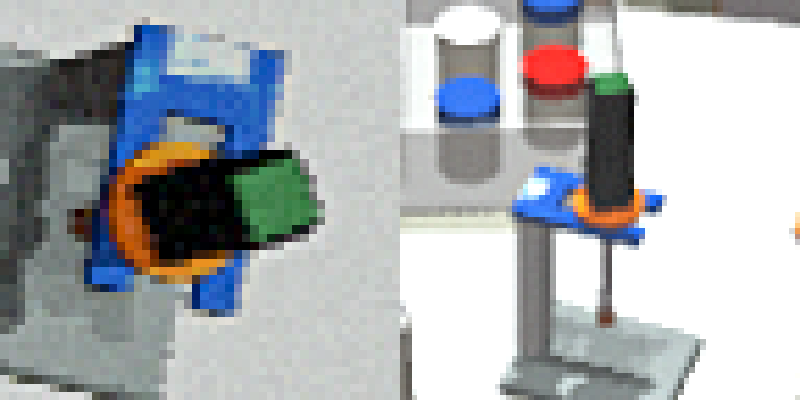

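```bash
cat >> h.py <<'E'
def can(c,col,at,zb,rad=24):
    """can centre and yaw from the top view; zb = height of underside"""
    l=blob(c,col,at,rad,90);ce,_=ell(l)
    hull=cv2.convexHull(l.astype(np.int32));m=np.zeros(c['pixels'].shape[:2],np.uint8);cv2.fillConvexPoly(m,hull,1);m=cv2.erode(m,np.ones((3,3)))
    hsv=cv2.cvtColor(c['pixels'],cv2.COLOR_BGR2HSV)
    bar=np.argwhere((m>0)&(hsv[...,1]<60)&(hsv[...,2]>85))[:,::-1].astype(float)
    sp=np.argwhere((m>0)&(hsv[...,2]<38))[:,::-1].astype(float)
    L=plane(c,ce,zb+.096)[:2]
    rect=cv2.minAreaRect(bar.astype(np.float32));B=plane(c,rect[0],zb+.143)[:2]
    bx=cv2.boxPoints(rect);e=sorted([(np.linalg.norm(bx[i]-bx[(i+1)%4]),i) for i in range(4)])[-1][1]
    bw=np.array([plane(c,p,zb+.143)[:2] for p in bx]);v=bw[(e+1)%4]-bw[e]
    S=plane(c,np.median(sp,0),zb+.097)[:2] if len(sp) else L
    y=S-L;a=np.arctan2(v[1],v[0])
    if np.dot([-np.sin(a),np.cos(a)],y)<0:a+=np.pi
    return dict(lid=L.round(4),bar=B.round(4),spot=S.round(4),n=(len(bar),len(sp)),bar_yaw=round(np.degrees(a)%360,1),spot_yaw=round(np.degrees(np.arctan2(y[1],y[0]))-90,1),dist=round(float(np.linalg.norm(y)),4),rect=np.round(rect[1],1))
E
python3 - <<'E'
from h import *
d=cams('2');k=1/1.5625;t=d['top'];s=d['side']
print('red',can(t,'red',(289*k,346*k),.05));print('yel',can(t,'yellow',(361*k,353*k),.05))
# thermometer green top + orange collar
ga=blob(t,'green',np.array((626,304))*k,12,60,20);gb=blob(s,'green',np.array((432,128))*k,9,60,20)
oa=blob(t,'orange',np.array((614,307))*k,16);ob=blob(s,'orange',np.array((432,160))*k,14)
print(len(ga),len(gb),len(oa),len(ob))
ra,rb=cv2.minAreaRect(ga),cv2.minAreaRect(gb);print(ra,rb)
print('green',tri(d,ra[0],rb[0]));
(ca,xa),(cb,xb)=ell(oa),ell(ob);print('collar',xa,xb,tri(d,ca,cb))
for z,p in((.223,ra[0]),(.137,ca)):print(plane(t,p,z))
bx=cv2.boxPoints(ra);w=np.array([plane(t,p,.223)[:2] for p in bx])
for i in range(4):
    v=w[(i+1)%4]-w[i];print('edge',np.linalg.norm(v).round(4),np.degrees(np.arctan2(v[1],v[0])).round(1))
# fork yaw from prong edges in crop
x0,y0=int(615*k)-24,int(305*k)-24
f=lambda u,v:plane(t,(u/8.333-.5+x0,v/8.333-.5+y0),.133)[:2]
for a,b in(((100,280),(137,30)),((240,312),(285,50))):
    v=f(*b)-f(*a);print('prong',np.degrees(np.arctan2(v[1],v[0])),f(*a),f(*b))
for n,p in(('beaker',(560,225)),('bigthermo',(614,390)),('redcan',(528,430))):print(n,plane(t,np.array(p)*k,.1))
E
```

```text
red {'lid': array([0.4754, 0.1374]), 'bar': array([0.4763, 0.1367]), 'spot': array([0.4753, 0.1668]), 'n': (122, 42), 'bar_yaw': np.float64(1.5), 'spot_yaw': np.float64(0.3), 'dist': 0.0293, 'rect': array([30.,  3.])}
yel {'lid': array([0.4653, 0.023 ]), 'bar': array([0.4652, 0.0235]), 'spot': array([0.4376, 0.0233]), 'n': (121, 39), 'bar_yaw': np.float64(91.1), 'spot_yaw': np.float64(89.3), 'dist': 0.0277, 'rect': array([ 3., 30.])}
78 25 101 47
((401.10003662109375, 194.3000030517578), (8.854375839233398, 8.854375839233398), 71.56504821777344) ((277.0, 80.5), (6.0, 3.0), 0.0)
green (array([ 0.55011816, -0.38755598,  0.22248181]), np.float64(0.48830719344272555))
collar (15.890599250793457, 20.87721061706543) (8.163074493408203, 12.582876205444336) (array([ 0.55054636, -0.38390234,  0.1395901 ]), np.float64(0.13013386742210215))
[ 0.55125866 -0.38722972  0.223     ]
[ 0.55101138 -0.38471371  0.137     ]
edge 0.0217 -70.6
edge 0.0213 -161.0
edge 0.0217 109.4
edge 0.0213 19.0
prong -8.074790829917728 [ 0.52950957 -0.36533413] [ 0.60797771 -0.37646658]
prong -9.517769487898429 [ 0.52044752 -0.40951689] [ 0.60277714 -0.42332039]
beaker [ 0.69047548 -0.31467286  0.1       ]
bigthermo [ 0.41027951 -0.4099472   0.1       ]
redcan [ 0.34032679 -0.26337703  0.1       ]
```

Request:
{"api": "drive_tool", "payload": {"targets": [[0,0,-0.015,-10.5],[0,0,-0.02,-10.5],[0,0,-0.02,-10.5],[0,0,-0.02,-10.5],[0,0,-0.02,-10.5],[0,0,-0.02,-10.5],[0,0,-0.02,-10.5]], "hand": 0.045, "squeeze": 25}}

```text
t: 1.18
position: [0.1577, -0.5268, 0.3258]
eef_rot: [-0.0, 0.704, 0.71, 0.0]
force: [0.8, 0.7, -0.2]
finger_gap: 0.045
grip_force: 0.0
```

Request:
{"api": "drive_tool", "payload": {"targets": [[0.03,0.015,0,0],[0.046,0.026,0,0],[0.048,0.027,0,0],[0.048,0.027,0,0],[0.048,0.027,0,0],[0.048,0.027,0,0],[0.048,0.027,0,0],[0.048,0.027,0,0],[0.048,0.027,0,0],[0.048,0.027,0,0],[0.048,0.027,0,0],[0.03,0.015,0,0]]}}

```text
t: 2.68
position: [0.4558, 0.0142, 0.3249]
eef_rot: [-0.0, 0.705, 0.709, -0.0]
force: [0.7, -0.7, 0.2]
finger_gap: 0.0452
grip_force: 0.0
```

Request:
{"api": "drive_tool", "payload": {"targets": [[0.009,0.006,0,0],[0,0,0.02,0],[0,0,0.03,0],[0,0,0.03,0],[0,0,0.02,0],[0,0,0,0],[0,0,0,0]]}}

```text
t: 3.55
position: [0.4615, 0.0203, 0.2263]
eef_rot: [0.001, 0.706, 0.708, 0.0]
force: [-0.1, -0.6, 0.1]
finger_gap: 0.0452
grip_force: 0.0
```

```bash
python3 - <<'E'
from h import *
s=monitor.sense();print(s['position'].round(4) if hasattr(s['position'],'round') else s['position'],s['force'])
E
```

```text
[0.4615 0.0203 0.2263] [-0.10637332 -0.61226884  0.08627456]
```

Request:
{"api": "drive_tool", "payload": {"targets": [[0.003,0.004,0.01,0],[0,0,0.015,0],[0,0,0.015,0],[0,0,0.01,0],[0,0,0,0]]}}

```text
t: 4.18
position: [0.4643, 0.024, 0.1737]
eef_rot: [-0.001, 0.706, 0.708, -0.001]
force: [0.9, -0.1, -0.4]
finger_gap: 0.045
grip_force: 0.0
```

Request:
{"api": "drive_tool", "payload": {"targets": [[0,0,0,0],[0,0,0,0],[0,0,0,0],[0,0,0,0],[0,0,0,0]], "hand": 0, "squeeze": 30}}

```text
t: 4.8
position: [0.4649, 0.0239, 0.1754]
eef_rot: [-0.0, 0.706, 0.708, -0.0]
force: [-0.6, -0.2, 1.6]
finger_gap: 0.0111
grip_force: 30.0
```

Request:
{"api": "drive_tool", "payload": {"targets": [[0,0,-0.005,0],[0,0,-0.01,0],[0,0,-0.02,0],[0,0,-0.015,0],[-0.005,0.02,0,0],[-0.01,0.035,0,0],[-0.013,0.04,0,0],[-0.013,0.04,0,0],[-0.012,0.035,0,0],[-0.008,0.02,0,0],[0,0.01,0,0],[0,0,0,0]]}}

```text
t: 6.3
position: [0.6655, -0.036, 0.2246]
eef_rot: [-0.001, 0.706, 0.708, -0.0]
force: [-0.1, -0.2, -4.3]
finger_gap: 0.0107
grip_force: 30.0
```

Request:
{"api": "drive_tool", "payload": {"targets": [[0,0,0.01,0],[0,0,0.025,0],[0,0,0.025,0],[0,0,0.015,0],[0,0,0,0],[0,0,0,0]]}}

```text
t: 7.05
position: [0.6658, -0.0365, 0.1516]
eef_rot: [0.001, 0.706, 0.708, 0.001]
force: [0.6, -0.4, -3.7]
finger_gap: 0.011
grip_force: 30.0
```

Request:
{"api": "drive_tool", "payload": {"targets": [[-0.001,0,0.006,0],[0,0,0.006,0],[0,0,0.005,0],[0,0,0.002,0],[0,0,0,0]]}}

```text
t: 7.68
position: [0.6652, -0.0375, 0.1308]
eef_rot: [-0.0, 0.706, 0.708, -0.0]
force: [0.8, -0.2, -5.0]
finger_gap: 0.011
grip_force: 30.0
```

Request:
{"api": "drive_tool", "payload": {"targets": [[0,0,0.001,0],[0,0,0.001,0],[0,0,0,0]]}}

```text
t: 8.05
position: [0.6654, -0.0375, 0.1296]
eef_rot: [0.0, 0.706, 0.708, 0.0]
force: [0.2, -0.9, -2.9]
finger_gap: 0.0108
grip_force: 30.0
```

Request:
{"api": "drive_tool", "payload": {"targets": [[0,0,0.001,0],[0,0,0,0]]}}

```text
t: 8.3
position: [0.6656, -0.0375, 0.1296]
eef_rot: [0.001, 0.706, 0.708, 0.0]
force: [-2.4, 0.4, 1.4]
finger_gap: 0.011
grip_force: 30.0
```

Request:
{"api": "drive_tool", "payload": {"targets": [[0,0,0,0],[0,0,0,0],[0,0,0,0]], "hand": 0.045}}

```text
t: 8.68
position: [0.6655, -0.0375, 0.1282]
eef_rot: [0.0, 0.706, 0.708, 0.0]
force: [0.4, 0.9, 0.7]
finger_gap: 0.0378
grip_force: 0.0
```

Request:
{"api": "drive_tool", "payload": {"targets": [[0,0,-0.01,0],[0,0,-0.03,0],[0,0,-0.03,0],[0,0,-0.03,10],[0,0,-0.02,10],[0,0,0,10],[0,0,0,10],[0,0,0,10],[0,0,0,10],[0,0,0,10],[0,0,0,10],[0,0,0,9]]}}

```text
t: 10.18
position: [0.6655, -0.0375, 0.2491]
eef_rot: [0.0, 1.0, 0.008, 0.001]
force: [0.6, -0.5, -0.2]
finger_gap: 0.045
grip_force: 0.0
```

Request:
{"api": "drive_tool", "payload": {"targets": [[-0.015,-0.012,0,0],[-0.035,-0.032,0,0],[-0.045,-0.042,0,0],[-0.045,-0.042,0,0],[-0.035,-0.032,0,0],[-0.015,-0.013,0,0],[0,0,0,0],[0,0,0,0]]}}

```text
t: 11.18
position: [0.4729, 0.1308, 0.2481]
eef_rot: [0.0, 1.0, 0.01, 0.0]
force: [0.8, -0.3, -0.3]
finger_gap: 0.0453
grip_force: 0.0
```

```bash
python3 - <<'E'
from h import *
d=cams('3');t=d['top']
print('red',can(t,'red',(185,221),.05));print('yel',can(t,'yellow',proj(t,(.665,-.038,.1)),.004))
E
```

```text
red {'lid': array([0.4725, 0.0984]), 'bar': array([1.0084, 0.5992]), 'spot': array([0.4725, 0.0984]), 'n': (0, 0), 'bar_yaw': np.float64(0.0), 'spot_yaw': np.float64(-90.0), 'dist': 0.0, 'rect': array([0., 0.])}
yel {'lid': array([ 0.6555, -0.0349]), 'bar': array([ 0.6365, -0.0314]), 'spot': array([ 0.6339, -0.0383]), 'n': (296, 88), 'bar_yaw': np.float64(85.8), 'spot_yaw': np.float64(-261.2), 'dist': 0.0219, 'rect': array([37.5, 27.9])}
```

```bash
python3 - <<'E'
from h import *
a=cv2.imread('pics/side1.png');b=cv2.imread('pics/side3.png')
for im in(a,b):
    p=blob({'pixels':im},'red',(274,230),26);print(len(p),p.min(0),p.max(0))
cv2.imwrite('pics/s3.png',cv2.resize(b,(800,600)))
E
```

```text
643 [256. 214.] [291. 244.]
624 [256. 214.] [291. 244.]
```

View pics/s3.png

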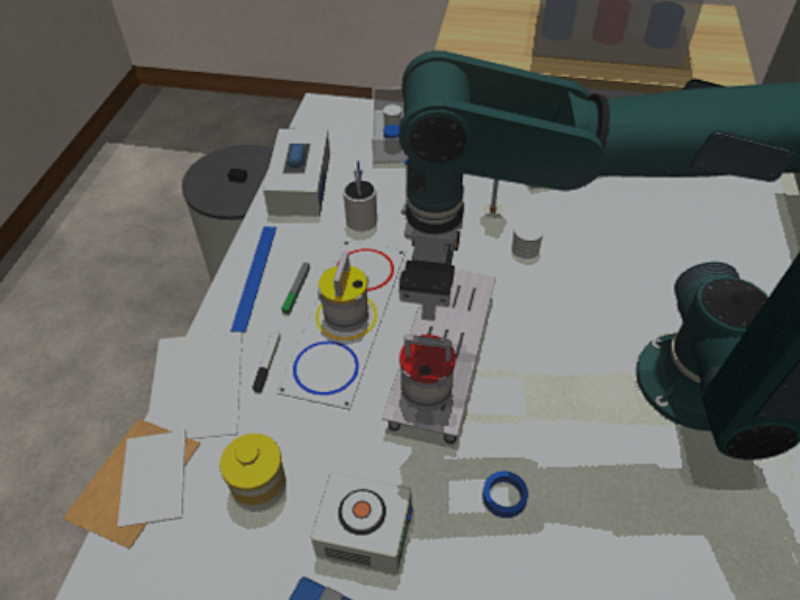

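Request:
{"api": "drive_tool", "payload": {"targets": [[0.003,-0.006,0.01,0],[0,0,0.02,0],[0,0,0.02,0],[0,0,0.015,0],[0,0,0.008,0],[0,0,0,0],[0,0,0,0]]}}

```text
t: 12.15
position: [0.4752, 0.1377, 0.176]
eef_rot: [-0.0, 1.0, 0.01, 0.001]
force: [-0.1, 0.3, 0.1]
finger_gap: 0.045
grip_force: 0.0
```

Request:
{"api": "drive_tool", "payload": {"targets": [[0,0,0,0],[0,0,0,0],[0,0,0,0],[0,0,0,0],[0,0,0,0]], "hand": 0}}

```text
t: 12.78
position: [0.4748, 0.138, 0.1752]
eef_rot: [-0.0, 1.0, 0.01, 0.0]
force: [-0.5, 0.9, 0.5]
finger_gap: 0.0112
grip_force: 30.0
```

Request:
{"api": "drive_tool", "payload": {"targets": [[0,0,-0.005,0],[0,0,-0.015,0],[0,0,-0.02,0],[0,0.015,-0.01,0],[0,0.03,0,0],[0,0.042,0,0],[0,0.045,0,0],[0,0.045,0,0],[0,0.045,0,0],[0,0.042,0,0],[0,0.03,0,0],[0.01,0.014,0,0]]}}

```text
t: 14.28
position: [0.4902, -0.1725, 0.2253]
eef_rot: [0.0, 1.0, 0.008, -0.0]
force: [-0.0, 0.1, -3.5]
finger_gap: 0.011
grip_force: 30.0
```

Request:
{"api": "drive_tool", "payload": {"targets": [[0.02,0,0,0],[0.035,0,0,0],[0.04,0,0,0],[0.035,0,0,0],[0.025,0,0,0],[0.01,0,0.01,0],[0,0,0.02,0],[0,0,0.02,0],[0,0,0.015,0],[0,0,0.01,0],[0,0,0,0],[0,0,0,0]]}}

```text
t: 15.78
position: [0.6563, -0.1669, 0.1513]
eef_rot: [0.0, 1.0, 0.01, 0.001]
force: [0.5, -0.5, -3.6]
finger_gap: 0.0113
grip_force: 30.0
```

Request:
{"api": "drive_tool", "payload": {"targets": [[0,0,0.006,0],[0,0,0.007,0],[0,0,0.005,0],[0,0,0.002,0],[0,0,0.001,0],[0,0,0,0],[0,0,0,0]]}}

```text
t: 16.65
position: [0.6561, -0.1668, 0.1296]
eef_rot: [0.0, 1.0, 0.01, 0.0]
force: [-0.1, 1.2, -2.1]
finger_gap: 0.0108
grip_force: 30.0
```

Request:
{"api": "drive_tool", "payload": {"targets": [[0,0,0.001,0],[0,0,0,0]]}}

```text
t: 16.9
position: [0.6563, -0.1668, 0.1295]
eef_rot: [0.0, 1.0, 0.01, 0.001]
force: [-0.9, 0.5, 2.9]
finger_gap: 0.0107
grip_force: 30.0
```

Request:
{"api": "drive_tool", "payload": {"targets": [[0,0,0,0],[0,0,0,0],[0,0,0,0]], "hand": 0.055}}

```text
t: 17.27
position: [0.656, -0.1669, 0.128]
eef_rot: [0.0, 1.0, 0.01, 0.0]
force: [-0.5, -0.1, -0.2]
finger_gap: 0.0374
grip_force: 0.0
```

Request:
{"api": "drive_tool", "payload": {"targets": [[0,0,-0.01,0],[0,0,-0.03,0],[0,0,-0.04,0],[0,0,-0.04,-9],[0,0,-0.04,-9],[-0.015,0.015,0,0],[-0.033,0.033,0,0],[-0.04,0.04,0,0],[-0.04,0.04,0,0],[-0.03,0.03,0,0],[-0.013,0.015,0,0],[0,0,0,0]]}}

```text
t: 18.77
position: [0.5504, -0.3872, 0.2869]
eef_rot: [-0.001, 0.986, 0.165, -0.001]
force: [0.1, 0.2, 0.1]
finger_gap: 0.0548
grip_force: 0.0
```

```bash
python3 - <<'E'
from h import *
print(monitor.sense()['position'])
d=cams('4');t=d['top']
print('red',can(t,'red',proj(t,(.656,-.168,.1)),.004));print('yel',can(t,'yellow',proj(t,(.665,-.038,.1)),.004))
cv2.imwrite('pics/t4.png',np.clip(cv2.resize(t['pixels'],(800,600))*1.6,0,255).astype(np.uint8))
E
```

```text
[ 0.55038772 -0.38715783  0.28688894]
red {'lid': array([ 0.648 , -0.1579]), 'bar': array([ 0.6406, -0.165 ]), 'spot': array([ 0.6438, -0.1153]), 'n': (395, 34), 'bar_yaw': np.float64(4.9), 'spot_yaw': np.float64(5.7), 'dist': 0.0428, 'rect': array([37.3, 24. ])}
yel {'lid': array([ 0.6555, -0.035 ]), 'bar': array([ 0.6365, -0.0314]), 'spot': array([ 0.6326, -0.0383]), 'n': (284, 83), 'bar_yaw': np.float64(85.8), 'spot_yaw': np.float64(-261.9), 'dist': 0.0231, 'rect': array([37.5, 27.9])}
```

View pics/t4.png

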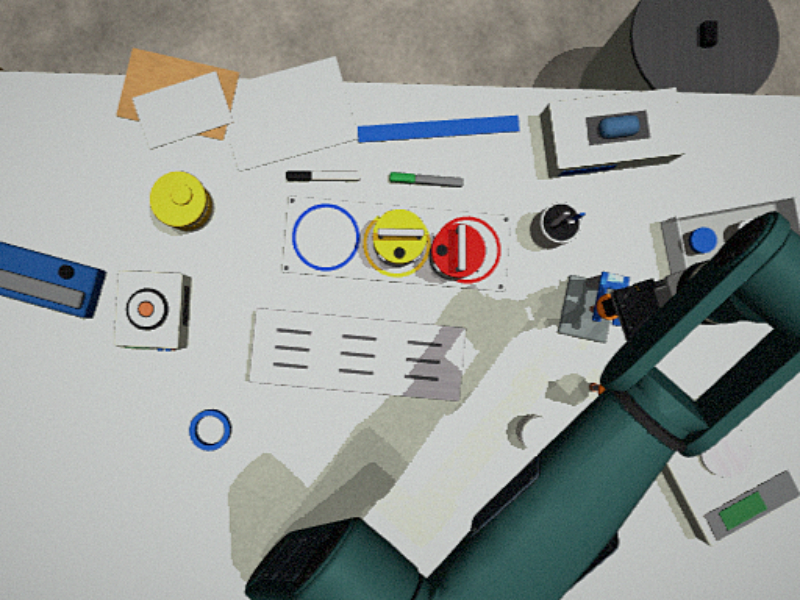

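```bash
python3 - <<'E'
import re
s=open('h.py').read()
s=s.replace("    l=blob(c,col,at,rad,90);ce,_=ell(l)","""    l=blob(c,col,at,rad,90);g=np.zeros(c['pixels'].shape[:2],np.uint8);g[l[:,1].astype(int),l[:,0].astype(int)]=1
    g=cv2.morphologyEx(g,cv2.MORPH_OPEN,np.ones((5,5)));l=np.argwhere(g)[:,::-1].astype(np.float32);ce,ax=ell(l)""").replace("return dict(lid","return dict(ax=np.round(ax,1),lid")
open('h.py','w').write(s)
E
cat > m.py <<'E'
from h import *
import sys
d=cams(sys.argv[1]);t=d['top']
for n,x in(('red',(.656,-.168,.1)),('yellow',(.665,-.038,.1))):
    r=can(t,n,proj(t,x),.004,26);print(n,r)
    c=np.r_[r['lid'],.1]
    q=blob(d['side'],n,proj(d['side'],c),22);g=np.zeros((384,512),np.uint8);g[q[:,1].astype(int),q[:,0].astype(int)]=1
    g=cv2.morphologyEx(g,cv2.MORPH_OPEN,np.ones((4,4)));l=np.argwhere(g)[:,::-1].astype(np.float32)
    ce,ax=ell(l);print(' side',len(l),np.round(ax,1),plane(d['side'],ce,.098)[:2].round(4))
E
python3 m.py 5
```

```text
red {'ax': array([32. , 34.9]), 'lid': array([ 0.6458, -0.1413]), 'bar': array([ 0.6414, -0.1401]), 'spot': array([ 0.6424, -0.1126]), 'n': (110, 41), 'bar_yaw': np.float64(0.9), 'spot_yaw': np.float64(6.8), 'dist': 0.0289, 'rect': array([27.,  3.])}
 side 370 [21.4 26.1] [ 0.6362 -0.1278]
yellow {'ax': array([34.2, 34.9]), 'lid': array([ 0.6655, -0.0377]), 'bar': array([ 0.6659, -0.0382]), 'spot': array([ 0.6406, -0.0381]), 'n': (120, 47), 'bar_yaw': np.float64(91.4), 'spot_yaw': np.float64(-269.0), 'dist': 0.0249, 'rect': array([ 4., 28.])}
 side 354 [23.2 30.5] [ 0.6605 -0.0343]
```

Request:
{"api": "drive_tool", "payload": {"targets": [[0.0165,-0.0206,0,0],[0.03,-0.037,0,0],[0.04,-0.048,0,0],[0.04,-0.048,0,0],[0.03,-0.037,0,0],[0.01,-0.013,0,0],[0,0,0.02,9],[0,0,0.03,9],[0,0,0.02,0],[0,0,0,0],[0,0,0,0]], "hand": 0.05}}

```text
t: 20.35
position: [0.6419, -0.1393, 0.2195]
eef_rot: [0.0, 1.0, 0.01, 0.001]
force: [-0.2, 0.1, -0.1]
finger_gap: 0.0499
grip_force: 0.0
```

Request:
{"api": "drive_tool", "payload": {"targets": [[0,0.001,0.015,0],[0,0,0.025,0],[0,0,0.025,0],[0,0,0.015,0],[0,0,0.01,0],[0,0,0,0],[0,0,0,0]]}}

```text
t: 21.22
position: [0.6423, -0.1405, 0.1294]
eef_rot: [0.0, 1.0, 0.01, 0.001]
force: [-0.9, -0.1, -0.4]
finger_gap: 0.0498
grip_force: 0.0
```

Request:
{"api": "drive_tool", "payload": {"targets": [[0,0,0,0],[0,0,0,0],[0,0,0,0],[0,0,0,0],[0,0,0,0]], "hand": 0}}

```text
t: 21.85
position: [0.6417, -0.1398, 0.1282]
eef_rot: [-0.0, 1.0, 0.01, 0.0]
force: [-0.3, 1.7, 0.3]
finger_gap: 0.0109
grip_force: 30.0
```

Request:
{"api": "drive_tool", "payload": {"targets": [[0,0,-0.005,0],[0,0,-0.01,0],[0.004,0.008,0,0],[0.006,0.012,0,0],[0.004,0.008,0,0],[0,0,0.006,0],[0,0,0.005,0],[0,0,0.002,0],[0,0,0.001,0],[0,0,0,0],[0,0,0,0]]}}

```text
t: 23.22
position: [0.6563, -0.1679, 0.1295]
eef_rot: [0.0, 1.0, 0.01, 0.0]
force: [0.9, 0.2, -3.4]
finger_gap: 0.0113
grip_force: 30.0
```

Request:
{"api": "drive_tool", "payload": {"targets": [[0,0,0.001,0],[0,0,0,0]]}}

```text
t: 23.48
position: [0.6562, -0.168, 0.1282]
eef_rot: [0.0, 1.0, 0.01, 0.0]
force: [0.8, -0.4, -3.7]
finger_gap: 0.0112
grip_force: 30.0
```

Request:
{"api": "drive_tool", "payload": {"targets": [[0,0,0.001,0],[0,0,0,0]]}}

```text
t: 23.72
position: [0.6566, -0.1679, 0.1282]
eef_rot: [0.0, 1.0, 0.01, 0.001]
force: [-1.4, 1.5, -0.1]
finger_gap: 0.0111
grip_force: 30.0
```

Request:
{"api": "drive_tool", "payload": {"targets": [[0,0,0,0],[0,0,0,0],[0,0,0,0]], "hand": 0.055}}

```text
t: 24.1
position: [0.6564, -0.1682, 0.1274]
eef_rot: [0.0, 1.0, 0.01, 0.0]
force: [0.2, -0.1, 0.4]
finger_gap: 0.0379
grip_force: 0.0
```

Request:
{"api": "drive_tool", "payload": {"targets": [[0,0,-0.01,0],[0,0,-0.03,0],[0,0,-0.04,0],[0,0,-0.04,-9],[0,0,-0.04,-9],[-0.015,0.015,0,0],[-0.033,0.033,0,0],[-0.04,0.04,0,0],[-0.04,0.04,0,0],[-0.03,0.03,0,0],[-0.013,0.015,0,0],[0,0,0,0]]}}

```text
t: 25.6
position: [0.5507, -0.3885, 0.2859]
eef_rot: [-0.001, 0.986, 0.165, -0.001]
force: [-0.3, -0.6, 0.6]
finger_gap: 0.055
grip_force: 0.0
```

```bash
python3 m.py 6; python3 -c "
from h import *
print(monitor.sense()['position'])
im=cv2.imread('pics/side6.png')[50:170,210:370];cv2.imwrite('pics/s6c.png',np.clip(cv2.resize(im,(800,600),interpolation=cv2.INTER_CUBIC)*1.5,0,255).astype('uint8'))"
```

```text
red {'ax': array([33.9, 35.9]), 'lid': array([ 0.6585, -0.1669]), 'bar': array([ 0.6545, -0.1502]), 'spot': array([ 0.6591, -0.1391]), 'n': (105, 41), 'bar_yaw': np.float64(0.9), 'spot_yaw': np.float64(-1.2), 'dist': 0.0278, 'rect': array([25., 17.])}
 side 374 [21.1 27.1] [ 0.654  -0.1565]
yellow {'ax': array([33.8, 36.7]), 'lid': array([ 0.6655, -0.0392]), 'bar': array([ 0.6659, -0.0382]), 'spot': array([ 0.6406, -0.0381]), 'n': (122, 46), 'bar_yaw': np.float64(91.4), 'spot_yaw': np.float64(87.6), 'dist': 0.025, 'rect': array([ 4., 28.])}
 side 358 [23.3 30.5] [ 0.6605 -0.0342]
[ 0.55203916 -0.38643412  0.28680304]
```

View pics/s6c.png

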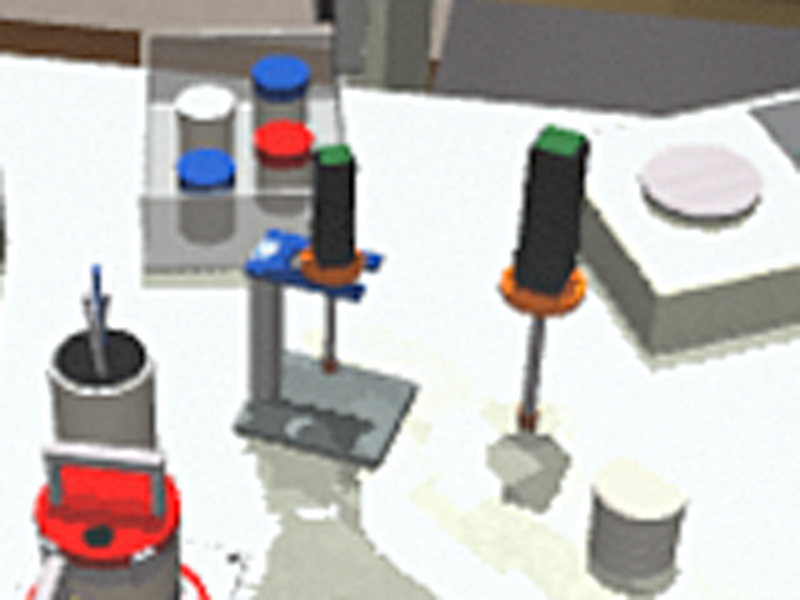

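Request:
{"api": "drive_tool", "payload": {"targets": [[0,0,0.01,0],[0,0,0.025,0],[0,0,0.03,0],[0,0,0.025,0],[0,0,0.014,0],[0,0,0,0],[0,0,0,0]]}}

```text
t: 26.58
position: [0.5522, -0.3876, 0.1846]
eef_rot: [0.001, 0.986, 0.167, 0.001]
force: [0.2, -0.5, 1.9]
finger_gap: 0.0548
grip_force: 0.0
```

Request:
{"api": "drive_tool", "payload": {"targets": [[0,0,0,0],[0,0,0,0],[0,0,0,0],[0,0,0,0],[0,0,0,0]], "hand": 0, "squeeze": 25}}

```text
t: 27.2
position: [0.5516, -0.3876, 0.1835]
eef_rot: [0.0, 0.986, 0.166, 0.0]
force: [-0.3, 0.8, 0.6]
finger_gap: 0.026
grip_force: 24.8
```

Request:
{"api": "drive_tool", "payload": {"targets": [[0,0,-0.005,0],[0,0,-0.02,0],[0,0,-0.03,0],[0,0,-0.035,0],[0,0,-0.03,0],[0,0,-0.02,0],[0,0,0,0],[0,0,0,0]]}}

```text
t: 28.2
position: [0.5513, -0.3874, 0.3217]
eef_rot: [-0.001, 0.986, 0.166, -0.001]
force: [-0.8, -0.1, -1.1]
finger_gap: 0.0258
grip_force: 24.8
```

```bash
python3 -c "
from h import *
s=monitor.sense();d=cams('7');T=s['position'];print(T,s['force'])
r=R.from_quat(np.roll(s['eef_rot'],-1)).as_matrix();tip=T+r@[0,0,.1405];print('tip pred',tip,proj(d['side'],tip),proj(d['top'],tip))
p=proj(d['side'],tip).astype(int);im=d['side']['pixels'][p[1]-75:p[1]+21,p[0]-64:p[0]+64];cv2.imwrite('pics/s7c.png',np.clip(cv2.resize(im,(800,600),interpolation=cv2.INTER_CUBIC)*1.5,0,255).astype('uint8'))"
```

```text
[ 0.55133231 -0.38739167  0.32167345] [-0.77763714 -0.09150747 -1.07126553]
tip pred [ 0.55109244 -0.38720529  0.18117377] [275.9855759   91.07576379] [395.18524932 195.15060268]
```

View pics/s7c.png

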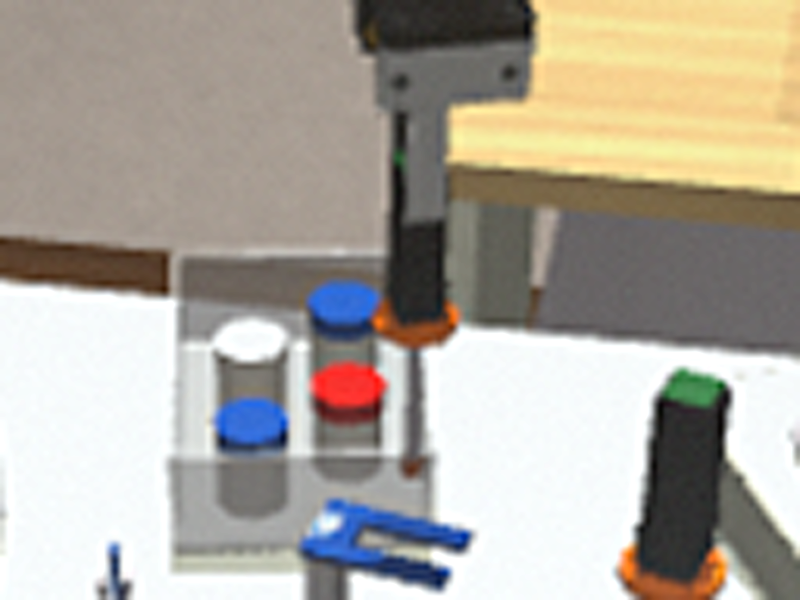

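Request:
{"api": "drive_tool", "payload": {"targets": [[0.0035,-0.011,0,0],[0.008,-0.025,0,0],[0.0145,-0.0455,0,0],[0.0145,-0.0455,0,0],[0.0145,-0.0455,0,0],[0.0145,-0.0455,0,0],[0.0145,-0.0455,0,0],[0.0145,-0.0455,0,0],[0.0145,-0.0455,0,0],[0.0145,-0.0455,0,0],[0.0145,-0.0455,0,0],[0.0145,-0.0455,0,0]]}}

```text
t: 29.8
position: [0.537, 0.1297, 0.3229]
eef_rot: [-0.0, 0.986, 0.167, -0.0]
force: [0.0, -0.3, -1.2]
finger_gap: 0.026
grip_force: 24.8
```

Request:
{"api": "drive_tool", "payload": {"targets": [[0.0145,-0.0455,0,0],[0.0145,-0.0455,0,0],[0.0145,-0.0455,0,0],[0.0145,-0.0455,0,0],[0.011,-0.0345,0,0],[0.006,-0.018,0,0],[0.003,-0.008,0,0],[0,0,0,0],[0,0,0,0]]}}

```text
t: 30.92
position: [0.5326, 0.3811, 0.3236]
eef_rot: [0.0, 0.986, 0.166, 0.0]
force: [-0.1, -0.3, -1.2]
finger_gap: 0.0255
grip_force: 24.8
```

Request:
{"api": "drive_tool", "payload": {"targets": [[0.002,-0.0075,0.01,0],[0,0,0.025,0],[0,0,0.025,0],[0,0,0.02,0],[0,0,0.01,0],[0,0,0,0],[0,0,0,0]]}}

```text
t: 31.8
position: [0.5321, 0.3902, 0.2343]
eef_rot: [-0.0, 0.986, 0.166, 0.001]
force: [-0.1, 0.2, -1.4]
finger_gap: 0.0259
grip_force: 24.8
```

```bash
python3 m.py 8; python3 -c "
from h import *
s=monitor.sense();T=s['position'];print(T,s['force'])
t=cv2.imread('pics/top8.png')
d={n:viewer.read_camera(n) for n in('side','top')}
r=R.from_quat(np.roll(s['eef_rot'],-1)).as_matrix();tip=T+r@[0,0,.1405];p=proj(d['side'],tip);print(tip,p,proj(d['side'],[.5319,.3888,.086]))
p=p.astype(int);a=cv2.resize(d['side']['pixels'][p[1]-40:p[1]+20,p[0]-40:p[0]+40],(800,600),interpolation=cv2.INTER_CUBIC)[:,:]
b=t[130:220,180:340]
m=np.vstack([cv2.resize(a,(500,375)),cv2.resize(b,(500,225),interpolation=cv2.INTER_CUBIC)])
cv2.imwrite('pics/s8c.png',np.clip(m*1.5,0,255).astype('uint8'))"
```

```text
red {'ax': array([34.1, 36.1]), 'lid': array([ 0.6582, -0.1664]), 'bar': array([ 0.6545, -0.1502]), 'spot': array([ 0.6591, -0.1417]), 'n': (105, 45), 'bar_yaw': np.float64(0.9), 'spot_yaw': np.float64(-2.1), 'dist': 0.0247, 'rect': array([25., 17.])}
[0.53211345 0.39028336 0.23455285] [-0.95447261  0.01001002 -1.06782067]
[0.53240528 0.39044761 0.09405325] [230.19699637 324.64228082] [230.75179967 325.52992703]Traceback (most recent call last):
  File "m.py", line 9, in <module>
    ce,ax=ell(l);print(' side',len(l),np.round(ax,1),plane(d['side'],ce,.098)[:2].round(4))
          ~~~^^^
  File "h.py", line 30, in ell
    hull=cv2.convexHull(pts.astype(np.int32));(x,y),ax,a=cv2.fitEllipse(hull);return np.array([x,y]),ax
                                                         ~~~~~~~~~~~~~~^^^^^^
cv2.error: OpenCV(4.12.0) /io/opencv/modules/imgproc/src/shapedescr.cpp:356: error: (-215:Assertion failed) n >= 0 && (depth == CV_32F || depth == CV_32S) in function 'fitEllipseNoDirect'
```

View pics/s8c.png

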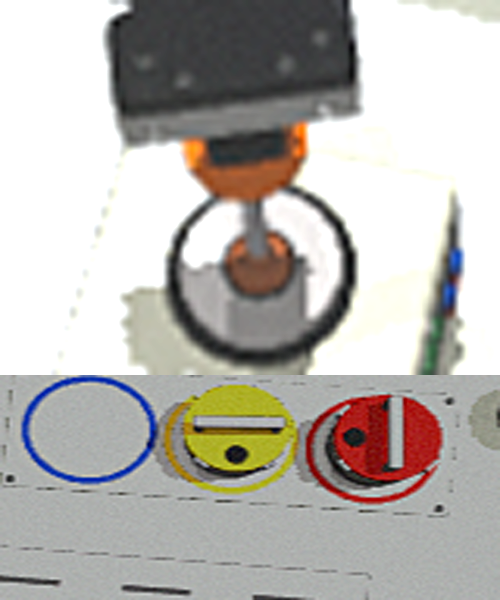

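Request:
{"api": "drive_tool", "payload": {"targets": [[0,0.001,0.003,0],[0,0,0.002,0],[0,0,0.001,0],[0,0,0,0]]}}

```text
t: 32.5
position: [0.5319, 0.3891, 0.2269]
eef_rot: [0.0, 0.986, 0.166, -0.0]
force: [-0.1, -0.8, -2.3]
finger_gap: 0.0258
grip_force: 24.8
```

Request:
{"api": "drive_tool", "payload": {"targets": [[0,0,0.001,0],[0,0,0,0]]}}

```text
t: 32.75
position: [0.532, 0.3892, 0.2264]
eef_rot: [-0.0, 0.986, 0.166, 0.0]
force: [-0.6, -0.6, -0.8]
finger_gap: 0.0257
grip_force: 24.8
```

Request:
{"api": "drive_tool", "payload": {"targets": [[0,0,0.0007,0],[0,0,0,0]]}}

```text
t: 33.0
position: [0.5322, 0.3891, 0.2264]
eef_rot: [-0.0, 0.986, 0.166, 0.001]
force: [-0.1, 0.4, 2.7]
finger_gap: 0.0259
grip_force: 24.9
```

Request:
{"api": "drive_tool", "payload": {"targets": [[0,0,0,0],[0,0,0,0],[0,0,0,0],[0,0,0,0],[0,0,0,0],[0,0,0,0],[0,0,0,0],[0,0,0,0],[0,0,0,0],[0,0,0,0],[0,0,0,0],[0,0,0,0]]}}

```text
t: 34.5
position: [0.5322, 0.3892, 0.2263]
eef_rot: [-0.0, 0.986, 0.166, 0.001]
force: [0.2, -0.9, 4.9]
finger_gap: 0.0261
grip_force: 24.9
```

Request:
{"api": "drive_tool", "payload": {"targets": [[0,0,0,0],[0,0,0,0],[0,0,0,0],[0,0,0,0],[0,0,0,0],[0,0,0,0],[0,0,0,0],[0,0,0,0],[0,0,0,0]]}}

```text
t: 35.62
position: [0.5322, 0.3892, 0.2263]
eef_rot: [-0.0, 0.986, 0.166, 0.001]
force: [-0.0, -0.2, 4.7]
finger_gap: 0.0257
grip_force: 24.9
```

```bash
cat > sp.py <<'E'
from h import *
import sys
d=cams(sys.argv[1])
for n,x in(('yellow',(.6365,-.038,.101)),('red',(.657,-.139,.101))):
    for cn in('top','side'):
        c=d[cn];g=cv2.GaussianBlur(c['pixels'],(0,0),.5).max(2);p=proj(c,x)
        yy,xx=np.mgrid[:384,:512];m=((g<55)&(np.hypot(xx-p[0],yy-p[1])<9)).astype(np.uint8)
        k,l,st,ce=cv2.connectedComponentsWithStats(m)
        for i in range(1,k):
            if st[i,4]>8:print(n,cn,st[i,2:],plane(c,ce[i],.101)[:2].round(4))
E
python3 sp.py 9
```

```text
yellow top [ 7  7 37] [ 0.6371 -0.0382]
yellow top [15  4 28] [ 0.6174 -0.0374]
yellow side [16  4 34] [ 0.6288 -0.0267]
yellow side [11  3 20] [ 0.6269 -0.0093]
red top [ 3 10 16] [ 0.6539 -0.1196]
red top [ 7  8 40] [ 0.6576 -0.1394]
red side [10 15 76] [ 0.6454 -0.1524]
```

Request:
{"api": "drive_tool", "payload": {"targets": [[0,0,-0.005,0],[0,0,-0.02,0],[0,0,-0.03,0],[0,0,-0.035,0],[0,0,-0.015,0],[0,0,0,0],[0,0,0,0]]}}

```text
t: 36.6
position: [0.5318, 0.389, 0.3282]
eef_rot: [0.001, 0.986, 0.166, -0.002]
force: [-0.5, -0.2, -1.8]
finger_gap: 0.0259
grip_force: 24.8
```

Request:
{"api": "drive_tool", "payload": {"targets": [[-0.0015,0.013,0,0],[-0.003,0.031,0,0],[-0.004,0.044,0,0],[-0.004,0.044,0,0],[-0.004,0.044,0,0],[-0.004,0.044,0,0],[-0.004,0.044,0,0],[-0.004,0.044,0,0],[-0.004,0.044,0,0],[-0.004,0.044,0,0],[-0.003,0.03,0,0],[-0.001,0.012,0,0]]}}

```text
t: 38.1
position: [0.6371, -0.0403, 0.3292]
eef_rot: [-0.0, 0.986, 0.165, -0.001]
force: [-0.8, -0.1, -2.0]
finger_gap: 0.026
grip_force: 24.8
```

Request:
{"api": "drive_tool", "payload": {"targets": [[0,0,0,0],[0,0,0,0]]}}

```text
t: 38.35
position: [0.6372, -0.0368, 0.3306]
eef_rot: [-0.0, 0.986, 0.167, 0.0]
force: [-0.5, -0.0, -1.1]
finger_gap: 0.0258
grip_force: 24.8
```

Request:
{"api": "drive_tool", "payload": {"targets": [[0,0,0.01,0],[0,0,0.02,0],[0,0,0.025,0],[0,0,0.018,0],[0,0,0.008,0],[0,0,0,0],[0,0,0,0]]}}

```text
t: 39.22
position: [0.6379, -0.0378, 0.2506]
eef_rot: [0.0, 0.986, 0.167, 0.001]
force: [0.6, 0.9, -1.6]
finger_gap: 0.026
grip_force: 24.8
```

```bash
python3 -c "
from h import *
s=monitor.sense();T=s['position'];print(T,s['force'])
d={n:viewer.read_camera(n) for n in('side','top')}
r=R.from_quat(np.roll(s['eef_rot'],-1)).as_matrix();tip=T+r@[0,0,.1405];p=proj(d['side'],tip);print(tip,p)
p=p.astype(int);a=cv2.resize(d['side']['pixels'][p[1]-40:p[1]+20,p[0]-40:p[0]+40],(640,480),interpolation=cv2.INTER_CUBIC)
cv2.imwrite('pics/s10c.png',np.clip(a*1.5,0,255).astype('uint8'))"
```

```text
[ 0.63787353 -0.03777187  0.25062081] [ 0.60353975  0.89636351 -1.59797389]
[ 0.6381504  -0.0378224   0.11012109] [227.33057126 179.18777078]
```

View pics/s10c.png

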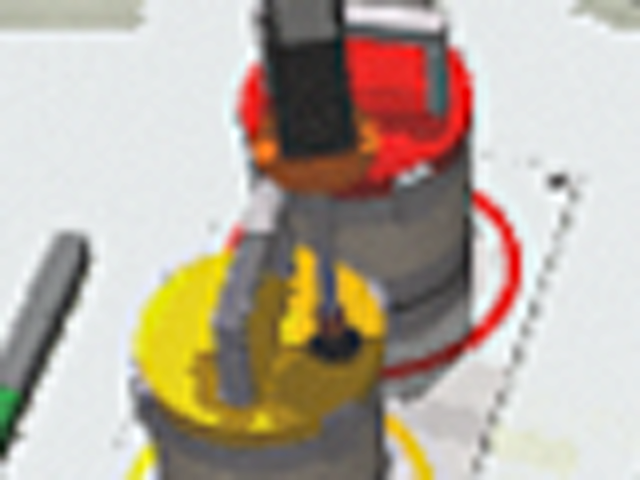

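Request:
{"api": "drive_tool", "payload": {"targets": [[0,0,0.003,0],[0,0,0.003,0],[0,0,0.001,0],[0,0,0,0],[0,0,0,0]]}}

```text
t: 39.95
position: [0.6375, -0.0379, 0.2425]
eef_rot: [0.0, 0.986, 0.166, 0.0]
force: [0.5, 0.2, -2.0]
finger_gap: 0.0257
grip_force: 24.8
```

Request:
{"api": "drive_tool", "payload": {"targets": [[0,0,0.001,0],[0,0,0,0],[0,0,0,0]]}}

```text
t: 40.33
position: [0.6375, -0.0379, 0.2415]
eef_rot: [0.0, 0.986, 0.166, 0.0]
force: [-0.2, 0.1, -1.1]
finger_gap: 0.0259
grip_force: 24.8
```

Request:
{"api": "drive_tool", "payload": {"targets": [[0,0,0.0006,0],[0,0,0,0],[0,0,0,0]]}}

```text
t: 40.7
position: [0.6376, -0.0379, 0.2413]
eef_rot: [0.0, 0.986, 0.166, 0.0]
force: [-0.8, -0.5, 0.9]
finger_gap: 0.0257
grip_force: 24.9
```

Request:
{"api": "drive_tool", "payload": {"targets": [[0,0,0.0003,0],[0,0,0,0],[0,0,0,0],[0,0,0,0],[0,0,0,0],[0,0,0,0],[0,0,0,0],[0,0,0,0],[0,0,0,0],[0,0,0,0],[0,0,0,0],[0,0,0,0]]}}

```text
t: 42.2
position: [0.6377, -0.0379, 0.2413]
eef_rot: [0.0, 0.986, 0.166, 0.001]
force: [-0.7, 1.1, 4.5]
finger_gap: 0.0261
grip_force: 24.9
```

Request:
{"api": "drive_tool", "payload": {"targets": [[0,0,0,0],[0,0,0,0],[0,0,0,0],[0,0,0,0],[0,0,0,0],[0,0,0,0],[0,0,0,0],[0,0,0,0],[0,0,0,0],[0,0,0,0]]}}

```text
t: 43.45
position: [0.6377, -0.0379, 0.2413]
eef_rot: [0.0, 0.986, 0.166, 0.001]
force: [0.2, 0.3, 5.1]
finger_gap: 0.026
grip_force: 24.9
```

Request:
{"api": "drive_tool", "payload": {"targets": [[0,0,-0.003,0],[0,0,-0.015,0],[0,0,-0.03,0],[0,0,-0.022,0],[0,0,-0.01,0],[0,0,0,0]]}}

```text
t: 44.2
position: [0.6378, -0.038, 0.3211]
eef_rot: [0.0, 0.986, 0.166, 0.0]
force: [-0.5, -0.2, -1.5]
finger_gap: 0.026
grip_force: 24.8
```

```bash
python3 sp.py 11|grep -v side; python3 m.py 12|grep -v side
```

```text
yellow top [16 10 85] [ 0.6432 -0.0369]
yellow top [15  4 26] [ 0.6175 -0.0369]
red top [  9  18 117] [ 0.6562 -0.1419]
red top [ 2 11 16] [ 0.6559 -0.1194]
red {'ax': array([13.4, 27.4]), 'lid': array([ 0.6547, -0.1947]), 'bar': array([1.0291, 0.6225]), 'spot': array([ 0.6547, -0.1947]), 'n': (0, 0), 'bar_yaw': np.float64(0.0), 'spot_yaw': np.float64(-90.0), 'dist': 0.0, 'rect': array([0., 0.])}Traceback (most recent call last):
  File "m.py", line 5, in <module>
    r=can(t,n,proj(t,x),.004,26);print(n,r)
  File "h.py", line 34, in can
    g=cv2.morphologyEx(g,cv2.MORPH_OPEN,np.ones((5,5)));l=np.argwhere(g)[:,::-1].astype(np.float32);ce,ax=ell(l)
                                                                                                          ~~~^^^
  File "h.py", line 30, in ell
    hull=cv2.convexHull(pts.astype(np.int32));(x,y),ax,a=cv2.fitEllipse(hull);return np.array([x,y]),ax
                                                         ~~~~~~~~~~~~~~^^^^^^
cv2.error: OpenCV(4.12.0) /io/opencv/modules/imgproc/src/shapedescr.cpp:356: error: (-215:Assertion failed) n >= 0 && (depth == CV_32F || depth == CV_32S) in function 'fitEllipseNoDirect'
```

Request:
{"api": "drive_tool", "payload": {"targets": [[-0.001,0.01,0,0],[-0.0035,0.025,0,0],[-0.0055,0.033,0,0],[-0.0035,0.025,0,0],[-0.001,0.009,0.005,0],[0,0,0.02,0],[0,0,0.025,0],[0,0,0.015,0],[0,0,0.006,0],[0,0,0,0],[0,0,0,0]]}}

```text
t: 45.78
position: [0.6577, -0.1391, 0.2509]
eef_rot: [0.001, 0.986, 0.167, 0.001]
force: [0.3, 0.7, -2.1]
finger_gap: 0.0259
grip_force: 24.8
```

```bash
python3 -c "
from h import *
s=monitor.sense();T=s['position'];print(T,s['force'])
d={n:viewer.read_camera(n) for n in('side','top')}
r=R.from_quat(np.roll(s['eef_rot'],-1)).as_matrix();tip=T+r@[0,0,.1405];p=proj(d['side'],tip);print(tip,p)
p=p.astype(int);a=cv2.resize(d['side']['pixels'][p[1]-40:p[1]+20,p[0]-40:p[0]+40],(640,480),interpolation=cv2.INTER_CUBIC)
cv2.imwrite('pics/s13c.png',np.clip(a*1.5,0,255).astype('uint8'))"
```

```text
[ 0.65772507 -0.1390557   0.25093715] [ 0.29410087  0.66073692 -2.11274264]
[ 0.65802816 -0.13915476  0.11043752] [228.51482353 154.44970136]
```

View pics/s13c.png

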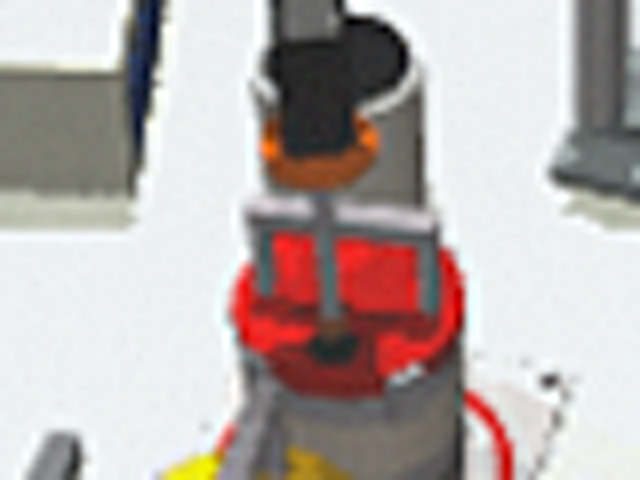

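Tip (330,328) stands over the red spot (335,347). Lower.

Request:
{"api": "drive_tool", "payload": {"targets": [[0,0,0.003,0],[0,0,0.003,0],[0,0,0.002,0],[0,0,0,0],[0,0,0,0]]}}

```text
t: 46.5
position: [0.6572, -0.139, 0.2414]
eef_rot: [-0.0, 0.986, 0.166, -0.0]
force: [0.8, 0.1, -1.2]
finger_gap: 0.0257
grip_force: 24.8
```

Request:
{"api": "drive_tool", "payload": {"targets": [[0,0,0.0007,0],[0,0,0,0],[0,0,0,0]]}}

```text
t: 46.88
position: [0.6574, -0.139, 0.2413]
eef_rot: [0.0, 0.986, 0.166, 0.0]
force: [-0.9, 0.2, 1.1]
finger_gap: 0.0262
grip_force: 24.9
```

Request:
{"api": "drive_tool", "payload": {"targets": [[0,0,0.0003,0],[0,0,0,0],[0,0,0,0],[0,0,0,0],[0,0,0,0],[0,0,0,0],[0,0,0,0],[0,0,0,0],[0,0,0,0],[0,0,0,0],[0,0,0,0],[0,0,0,0]]}}

```text
t: 48.38
position: [0.6575, -0.1391, 0.2413]
eef_rot: [0.0, 0.986, 0.166, 0.001]
force: [-0.4, -0.3, 4.2]
finger_gap: 0.0257
grip_force: 24.9
```

Request:
{"api": "drive_tool", "payload": {"targets": [[0,0,0,0],[0,0,0,0],[0,0,0,0],[0,0,0,0],[0,0,0,0],[0,0,0,0],[0,0,0,0],[0,0,0,0],[0,0,0,0],[0,0,0,0]]}}

```text
t: 49.62
position: [0.6575, -0.1391, 0.2413]
eef_rot: [0.0, 0.986, 0.166, 0.001]
force: [0.1, 1.2, 5.1]
finger_gap: 0.0258
grip_force: 24.9
```

Request:
{"api": "drive_tool", "payload": {"targets": [[0,0,-0.003,0],[0,0,-0.015,0],[0,0,-0.03,0],[0,0,-0.025,0],[0,0,-0.012,0],[0,0,0,0]]}}

```text
t: 50.38
position: [0.6577, -0.1392, 0.3264]
eef_rot: [0.0, 0.986, 0.166, 0.001]
force: [0.6, -0.0, -1.8]
finger_gap: 0.0259
grip_force: 24.8
```

Request:
{"api": "drive_tool", "payload": {"targets": [[0.0015,-0.015,0,0],[0.003,-0.03,0,0],[0.0045,-0.045,0,0],[0.0045,-0.045,0,0],[0.0045,-0.045,0,0],[0.0045,-0.045,0,0],[0.0045,-0.045,0,0],[0.0045,-0.045,0,0],[0.0045,-0.045,0,0],[0.0045,-0.045,0,0],[0.0045,-0.045,0,0],[0.0045,-0.045,0,0]]}}

```text
t: 51.88
position: [0.5397, 0.3467, 0.324]
eef_rot: [0.0, 0.986, 0.167, -0.001]
force: [0.4, 0.5, -0.3]
finger_gap: 0.0256
grip_force: 24.8
```

Request:
{"api": "drive_tool", "payload": {"targets": [[0.003,-0.03,0,0],[0.0015,-0.015,0,0],[0,0,0.01,0],[0,0,0.025,0],[0,0,0.025,0],[0,0,0.02,0],[0,0,0.01,0],[0,0,0,0],[0,0,0,0]]}}

```text
t: 53.0
position: [0.5315, 0.3886, 0.2367]
eef_rot: [-0.0, 0.986, 0.166, 0.001]
force: [0.4, -0.3, -1.1]
finger_gap: 0.0261
grip_force: 24.8
```

```bash
python3 sp.py 14|grep -v side; python3 -c "
from h import *
print(monitor.sense()['position'])"
```

```text
yellow top [ 7  7 37] [ 0.6371 -0.0382]
yellow top [15  4 27] [ 0.6174 -0.0372]
red top [ 3 10 16] [ 0.6534 -0.1198]
red top [ 7  8 39] [ 0.6578 -0.1393]
[0.53156614 0.38888016 0.23695762]
```

Cans unmoved. Contact is at TCP z ≈ 0.2264.

Request:
{"api": "drive_tool", "payload": {"targets": [[0,0,0.004,0],[0,0,0.003,0],[0,0,0.002,0],[0,0,0,0],[0,0,0,0]]}}

```text
t: 53.72
position: [0.531, 0.3888, 0.2264]
eef_rot: [0.0, 0.986, 0.166, -0.0]
force: [-0.5, -0.4, -1.3]
finger_gap: 0.026
grip_force: 24.8
```

Request:
{"api": "drive_tool", "payload": {"targets": [[0,0,0.0007,0],[0,0,0,0],[0,0,0,0]]}}

```text
t: 54.1
position: [0.5311, 0.3888, 0.2264]
eef_rot: [-0.0, 0.986, 0.166, 0.0]
force: [-0.6, -0.5, 1.1]
finger_gap: 0.0262
grip_force: 24.9
```

Request:
{"api": "drive_tool", "payload": {"targets": [[0,0,0.0003,0],[0,0,0,0],[0,0,0,0],[0,0,0,0],[0,0,0,0],[0,0,0,0],[0,0,0,0],[0,0,0,0],[0,0,0,0],[0,0,0,0],[0,0,0,0],[0,0,0,0]]}}

```text
t: 55.6
position: [0.5312, 0.3889, 0.2263]
eef_rot: [-0.0, 0.986, 0.166, 0.001]
force: [0.1, -0.5, 5.4]
finger_gap: 0.026
grip_force: 24.9
```

Request:
{"api": "drive_tool", "payload": {"targets": [[0,0,0,0],[0,0,0,0],[0,0,0,0],[0,0,0,0],[0,0,0,0],[0,0,0,0],[0,0,0,0],[0,0,0,0],[0,0,0,0],[0,0,0,0]]}}

```text
t: 56.85
position: [0.5312, 0.3888, 0.2263]
eef_rot: [-0.0, 0.986, 0.166, 0.001]
force: [0.2, -0.5, 4.5]
finger_gap: 0.0257
grip_force: 24.9
```

Request:
{"api": "drive_tool", "payload": {"targets": [[0,0,-0.003,0],[0,0,-0.015,0],[0,0,-0.03,0],[0,0,-0.03,0],[0,0,-0.02,0],[0,0,0,0]]}}

```text
t: 57.6
position: [0.5317, 0.3892, 0.326]
eef_rot: [-0.001, 0.986, 0.166, 0.002]
force: [-0.4, -0.4, -1.0]
finger_gap: 0.0258
grip_force: 24.8
```

Request:
{"api": "drive_tool", "payload": {"targets": [[-0.0035,0.011,0,0],[-0.008,0.025,0,0],[-0.0145,0.0455,0,0],[-0.0145,0.0455,0,0],[-0.0145,0.0455,0,0],[-0.0145,0.0455,0,0],[-0.0145,0.0455,0,0],[-0.0145,0.0455,0,0],[-0.0145,0.0455,0,0],[-0.0145,0.0455,0,0],[-0.0145,0.0455,0,0],[-0.0145,0.0455,0,0]]}}

```text
t: 59.1
position: [0.5431, -0.1282, 0.3218]
eef_rot: [-0.001, 0.986, 0.166, -0.001]
force: [0.1, -0.2, -0.2]
finger_gap: 0.0258
grip_force: 24.8
```

Request:
{"api": "drive_tool", "payload": {"targets": [[-0.0145,0.0455,0,0],[-0.0145,0.0455,0,0],[-0.0145,0.0455,0,0],[-0.0145,0.0455,0,0],[-0.011,0.0345,0,0],[-0.006,0.018,0,0],[-0.003,0.01,0,0],[0,0,0,0],[0,0,0,0],[0,0,0,0]]}}

```text
t: 60.35
position: [0.5513, -0.3818, 0.3243]
eef_rot: [0.0, 0.986, 0.167, 0.0]
force: [-0.1, -0.1, -1.8]
finger_gap: 0.026
grip_force: 24.8
```

Request:
{"api": "drive_tool", "payload": {"targets": [[-0.002,0.0055,0,0],[0,0,0.01,0],[0,0,0.02,0],[0,0,0.01,0],[0,0,0,0],[0,0,0,0]]}}

```text
t: 61.1
position: [0.551, -0.3889, 0.2843]
eef_rot: [0.0, 0.986, 0.166, 0.0]
force: [-0.8, 0.1, -1.5]
finger_gap: 0.026
grip_force: 24.8
```

```bash
python3 -c "
from h import *
s=monitor.sense();T=s['position'];print(T,s['force'])
d={n:viewer.read_camera(n) for n in('side','top')}
r=R.from_quat(np.roll(s['eef_rot'],-1)).as_matrix();tip=T+r@[0,0,.1405];p=proj(d['side'],tip);print(tip,p)
p=p.astype(int);a=cv2.resize(d['side']['pixels'][p[1]-30:p[1]+30,p[0]-40:p[0]+40],(640,480),interpolation=cv2.INTER_CUBIC)
cv2.imwrite('pics/s15c.png',np.clip(a*1.5,0,255).astype('uint8'))"
```

```text
[ 0.55099494 -0.38888689  0.28431456] [-0.8126448   0.11702823 -1.48871823]
[ 0.5511168  -0.38899587  0.14381466] [275.80482764  99.92617448]
```

View pics/s15c.png

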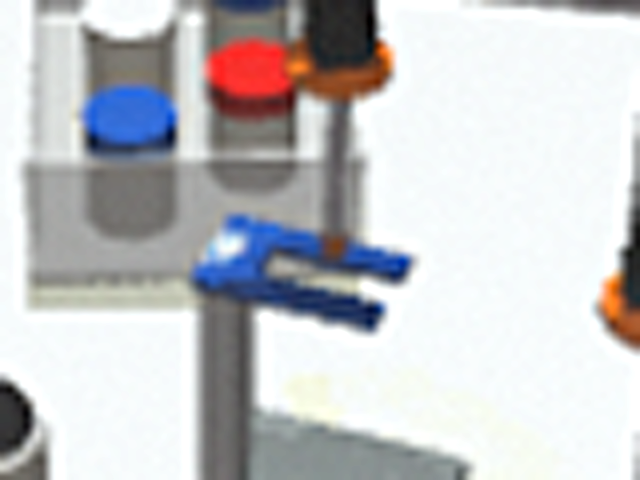

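Request:
{"api": "drive_tool", "payload": {"targets": [[0,-0.001,0.005,0],[0,0,0.01,0],[0,0,0.01,0],[0,0,0.01,0],[0,0,0,0],[0,0,0,0]]}}

```text
t: 61.95
position: [0.5506, -0.3879, 0.2487]
eef_rot: [0.0, 0.986, 0.166, 0.0]
force: [-0.2, -0.4, -0.8]
finger_gap: 0.0258
grip_force: 24.8
```

Request:
{"api": "drive_tool", "payload": {"targets": [[0,0,0.01,0],[0,0,0.015,0],[0,0,0.015,0],[0,0,0.01,0],[0,0,0.006,0],[0,0,0,0],[0,0,0,0]]}}

```text
t: 62.82
position: [0.5508, -0.3881, 0.1934]
eef_rot: [0.001, 0.986, 0.166, 0.0]
force: [-0.5, -0.8, -0.8]
finger_gap: 0.0261
grip_force: 24.8
```

Request:
{"api": "drive_tool", "payload": {"targets": [[0,0,0.004,0],[0,0,0.003,0],[0,0,0.002,0],[0,0,0,0],[0,0,0,0]]}}

```text
t: 63.45
position: [0.5506, -0.3878, 0.1836]
eef_rot: [0.0, 0.986, 0.166, 0.0]
force: [0.3, -0.5, -1.7]
finger_gap: 0.0261
grip_force: 24.8
```

Request:
{"api": "drive_tool", "payload": {"targets": [[0,0,0.001,0],[0,0,0,0],[0,0,0,0]]}}

```text
t: 63.82
position: [0.5506, -0.3879, 0.1835]
eef_rot: [0.0, 0.986, 0.166, 0.0]
force: [0.0, 1.8, 2.6]
finger_gap: 0.0261
grip_force: 24.9
```

Collar rests on the fork. Release, rise straight up, and check.

Request:
{"api": "drive_tool", "payload": {"targets": [[0,0,0,0],[0,0,0,0],[0,0,0,0],[0,0,0,0]], "hand": 0.055}}

```text
t: 64.32
position: [0.5505, -0.3879, 0.1823]
eef_rot: [-0.0, 0.986, 0.166, -0.0]
force: [-0.1, 0.3, 0.7]
finger_gap: 0.055
grip_force: 0.0
```

Request:
{"api": "drive_tool", "payload": {"targets": [[0,0,-0.005,0],[0,0,-0.02,0],[0,0,-0.03,0],[0,0,-0.035,0],[0,0,-0.03,0],[0,0,-0.02,0],[-0.02,0,0,0],[-0.04,0,0,0],[-0.05,0,0,0],[-0.05,0,0,0],[-0.02,0,0,0],[0,0,0,0]]}}

```text
t: 65.82
position: [0.38, -0.4473, 0.3233]
eef_rot: [0.001, 0.986, 0.166, 0.001]
force: [0.6, 0.1, -0.0]
finger_gap: 0.0551
grip_force: 0.0
```

```bash
python3 sp.py 16|grep -v side; python3 -c "
from h import *
a=cv2.imread('pics/side16.png')[40:240,150:370];b=cv2.imread('pics/top16.png')[110:260,150:450]
m=np.hstack([cv2.resize(a,(400,364),interpolation=cv2.INTER_CUBIC),cv2.resize(b,(400,364))])
cv2.imwrite('pics/s16c.png',np.clip(m*1.5,0,255).astype('uint8'))"
```

```text
yellow top [ 7  7 37] [ 0.6371 -0.0382]
yellow top [15  4 29] [ 0.6175 -0.0376]
red top [ 2 10 15] [ 0.6547 -0.1194]
red top [ 7  8 40] [ 0.6576 -0.1394]
```

View pics/s16c.png

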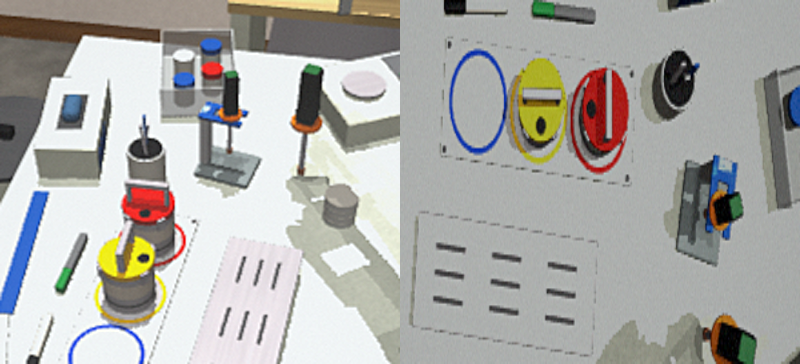

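The picture shows the thermometer hanging upright in the fork (side crop about (230,110)). Both cans stand in their rings.

```bash
python3 -c "
from h import *
print(robot.job_done())"
```

```text
the job is handed in; nothing more can be done
None
```

The job is handed in: yellow and red stand in their rings (blue was absent; red was knocked aside once and I set it back), the reference, yellow, red and reference touches were held over two seconds each at about 4–7 N, and the thermometer hangs back upright in its holder.

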